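# Lever a stuck end plug out of a chromatography column

### The job

The end plug of the short steel column is stuck tight in its O-ring. Put the tip of the pry bar into the gap under the plug's head and, with the bar bearing on the column's flange, lever the plug up until it is loose. Then lay the bar flat on the bench, lift the plug out by the fitting on its top and set it down gently, upright, in the parts tray, leaving everything else where it stands.

Things in the scene. Friction and masses are not known exactly. Their poses are not given: they have to be found in the camera images.
- column: Short steel column upright on a 160 x 160 x 20 mm foot, fixed to the bench. Origin on its axis at bench level, z up. Tube 66 mm across, top and bottom flanges 120 mm across; the top flange is 14 mm thick, its flat top 145 mm above the bench, and its rim is the fulcrum. In its middle is a 50 mm mouth, 14 mm deep, with a black O-ring that grips the plug.
- flange_top (a point): Centre of the column's top flange at the height of its flat top (145 mm above the bench); z up. The flange top is open and flat from 28.5 mm (the plug's neck) out to its rim at 60 mm. Under the plug's head is an open gap all round, 8 mm high and 11.5 mm deep.
- plug: Steel end plug, 0.4 to 0.75 kg, origin at the centre of its bottom face, z up its axis. From the bottom up: spigot 46 mm across and 6 mm long (in the mouth), neck 57 mm across and 8 mm tall (rests on the flange), head 80 mm across and 10 mm thick, outlet fitting 20 mm across and 26 mm tall; 50 mm in all. Fully home and tight at the start.
- plug_fitting (a point): Centre of the fitting on the plug, 37 mm above its bottom face, z along its axis. Tight, the plug takes 50 to 85 N to pull straight up, 25 to 45 N of lift at the bar's tip; it tips up about the far side of its neck and pops loose once this point has risen about 3 mm (the head on the bar's side about 7 mm). It then stays about 3 mm proud when the bar is drawn out, and lifts off easily.
- bar: Pry bar, 240 mm long, about 0.24 kg, lying flat. Origin at the middle of its length on the underside; x points along the bar to the tip, z up. Grip: grey plastic, 100 mm long, 20 mm wide, 20 mm tall, from x = -120 to -20 mm. Blade: flat steel 16 mm wide and 5 mm thick, x = 0 to +120 mm, its underside level with the grip's underside; between them a short crank.
- bar_grip (a point): Point in the grip near the bar's balance point, half-way up (10 mm above the underside), 45 mm behind the bar's middle and 165 mm behind the tip; axes as bar. A good place to hold the bar across its 20 mm width.
- bar_tip (a point): Middle of the blade's square end, 2.5 mm above the underside; axes as bar.
- tray: Shallow aluminium parts tray, 170 x 170 mm outside, walls 3 mm thick and 18 mm tall, floor 3 mm thick, fixed to the bench. Origin under its centre, axes along its sides, z up. Three bolts stand in it in a row 68 mm from its centre along +x; the rest is free.
- bolt0_mid (a point): Cover bolt standing on its head in the tray, 41 mm tall, head 15 mm across, half-way up; leave standing.
- bolt1_mid (a point): Second such bolt.
- bolt2_mid (a point): Third such bolt.
- cover: The column's removed cover, a loose flat steel ring, 120 mm outside, 60 mm inside, 12 mm thick, lying on the bench; origin at the centre of its underside. Leave alone.
- spanner: Open-end spanner about 190 mm long lying on the bench. Leave alone.
- amber: Amber glass bottle with white cap, 86 mm across, 170 mm tall; origin under its centre. Leave alone.
- beaker: Glass beaker, 70 mm across, 85 mm tall; origin under its centre. Leave alone.
- jar: Clear jar with black lid, 72 mm across, 100 mm tall; origin under its centre. Leave alone.
- frit: Loose sintered frit, a plain disc 50 mm across and 5 mm thick, lying on the bench; origin under its centre. Leave alone.
Not all that is in view belongs to the job. What is shaped like the tray but turquoise is not meant.

How it is judged:
By the outcome, as a careful person would: the job done as asked, in the order asked, and still so for the second after the job is handed in, with the robot touching nothing.
It also fails if it takes over 70 s, if anything falls off the work surface, if the arm or the gripper's body presses on something with over 40 N, if the wrist force passes 120 N, or if a joint passes its speed limit or range.

### The arm

A 6-joint arm with a two-finger parallel gripper is mounted at the origin on the work surface. World frame = base frame: x ahead of the robot, y to its left, z up, the work surface at z = 0. Lengths are in m, angles in rad, forces in N, time in s.
With the tool pointing down it reaches from about 0.25 to 0.775 m from the base axis. Payload 8.9 kg.
Tool frame: the origin (TCP) lies between the finger pads; the fingertips stand 25 mm ahead of it and the grasp point (between the pads) lies 6 mm ahead of it; z points along the fingers, y is the line along which they close (so a half turn about z gives the same grasp; the last joint's range is limited). The gripper opens to 85 mm and grips with 20 to 120 N. Pads are 22 mm wide; open, the fingers measure 114 mm over their backs; the gripper's body (76 mm by 85 mm) begins 54 mm behind the grasp point. The pads swing forward as they close: fully open they stand 13 mm farther back than shut.
Start: joints at [1.127, 0.291, -0.153, 1.127, 0, 1.431], TCP at [0.158, 0.501, 0.23] pointing down, gripper open.
Joint ranges: [-2.52, 2.52], [-0.91, 1.74], [-1.3, 1.37], [-1.96, 2.02], [-1.52, 1.47], [-3.14, 3.14]. Speed limits (rad/s): [2.22, 2.22, 2.79, 3.14, 3.14, 3.14].

### API

Orientations are given as [roll, pitch, yaw] about the fixed x, y, z axes, in that order (R = Rz(yaw) Ry(pitch) Rx(roll)).
In Python, from station import manip gives the robot as it stands.
- The arm moves only by the tool move_arm, never from a script. Its argument "rows" is a list of rows, each a list of 7 numbers: the shift along the tool's x, y, z in mm, then the turn, a rotation vector about the tool's x, y, z in rad, then the opening, from 0 (shut) to 1 (fully open). A call has 1 to 5 rows; each row shifts and turns the commanded pose from where the row before left it, along the tool's axes as they then stand; what a row does not reach is not made up. A row lasts 1/12 s, in which the tool goes at most 41.7 mm and 7.16 degrees, less where a joint would pass 70% of its speed; a pose out of reach is approached as far as the arm can. A call with a gripper value outside its range is refused whole. The fingers move at their own pace and stop on an object; "newtons" is the grip in N (left out, the last holds). Time passes only in rows, so rows that do not move let the fingers close. It gives the time, the measured TCP pose, the force, the opening and the grip force at its end, in the units of the state.
- manip.sense(): the state, without advancing time (a new reading comes with each control period).
- manip.get_image(name): name is "side" or "top" or "wrist"; returns the picture (384x512x3 uint8, blue, green, red); there is no depth.
- manip.camera_params(name): a dict with "mtx" (3x3 intrinsics, pixels), "k1" (the pictures are not rectified: a ray, as slopes to the right and down, at radius r is drawn at 1 + k1 r^2 times it, then the intrinsics apply), "pose" (4x4, takes a point from camera to world coordinates); the wrist camera has in their place "T_tool_cam" (4x4, takes a point from camera to tool coordinates, whose origin is the TCP and whose axes are the flange's). Camera axes: x right, y up, looking along -z (the intrinsics and any distortion apply to the point x, -y, -z); pixel columns grow to the right and rows downward; lengths in m; the calibration is good to about 2 mm. A picture is of the moment at which its call begins: read the wrist's pose just before it. camera_params takes no time and is no camera call.
- manip.sign_off(): hands the job in; it is judged then, once.
The state is a dict: "t": time; "q": joint angles; "joint_velocities": joint speeds; "tau": joint torques, N m; "ee_pos": TCP position; "tool_rot": TCP orientation; "contact_force": force on the tool from outside, world axes, zero at the start; "moment": the same for the moment, N m; "width": finger opening in m; "grip_force": force on a finger pad.
Only numpy, scipy, OpenCV 4.12 (cv2) and the standard library are available. Lean on these libraries where they do the work, as an engineer would, in place of code of your own. Each camera call takes 0.05 s, during which the arm holds its last target. There are 200 camera calls.

## Working session

There is one attempt and no reset: what is moved stays moved. The work goes in short steps, Python scripts to look and compute and a tool call to move; the robot and the scene stay as the last step left them, time stands still between calls to the robot, and variables do not carry over. Pictures are saved under pics/ and viewed, at most 10 in all, crops included, and the job is handed in when it is done.

Besides the shell and the picture viewer there is one more tool, called after "Request:" as name(argument=value, ...) on one line, values as JSON. move_arm: Moves the arm, as the interface text tells. Its arguments: {"type":"object","properties":{"rows":{"type":"array"},"newtons":{"type":"number"}},"required":["rows"]}

```bash
mkdir -p pics; cat > h.py <<'E'
import numpy as np, cv2
from scipy.spatial.transform import Rotation as R
from station import manip
def cam(name,s=None):
    p=manip.camera_params(name)
    if 'pose' in p: T=np.array(p['pose'])
    else:
        s=s or manip.sense(); W=np.eye(4); W[:3,:3]=rot(s); W[:3,3]=s['ee_pos']; T=W@np.array(p['T_tool_cam'])
    return np.array(p['mtx']),p['k1'],T
def rot(s):
    a=np.array(s['tool_rot']); 
    return a if a.shape==(3,3) else R.from_euler('xyz',a).as_matrix()
def ray(c,uv):
    K,k,T=c; d=(np.linalg.inv(K)@[uv[0],uv[1],1])[:2]; x=d.copy()
    for _ in range(20): x=d/(1+k*(x@x))
    v=T[:3,:3]@[x[0],-x[1],-1]; return T[:3,3],v
def onz(c,uv,z):
    o,v=ray(c,uv); return o+v*(z-o[2])/v[2]
def proj(c,P):
    K,k,T=c; q=T[:3,:3].T@(np.array(P,float)-T[:3,3]); x=np.array([q[0],-q[1]])/-q[2]
    x=x*(1+k*(x@x)); return (K@[x[0],x[1],1])[:2]
E
python3 - <<'E'
from h import *
s=manip.sense(); print({k:np.round(v,3).tolist() for k,v in s.items()})
for n in('top','side','wrist'):
    im=manip.get_image(n); cv2.imwrite(f'pics/{n}0.png',im)
    c=cam(n,s);print(n,np.round(c[0],1).tolist(),c[1],np.round(c[2],3).tolist())
a=cv2.imread('pics/top0.png');cv2.imwrite('pics/t.png',cv2.resize(a,(800,600),interpolation=cv2.INTER_CUBIC))
a=cv2.imread('pics/side0.png');cv2.imwrite('pics/s.png',cv2.resize(a,(800,600),interpolation=cv2.INTER_CUBIC))
E
```

```text
{'t': 0.0, 'q': [1.127, 0.291, -0.154, 1.127, -0.0, 1.431], 'joint_velocities': [0.001, -0.001, 0.001, 0.0, 0.0, -0.002], 'tau': [0.001, -53.715, 33.137, 0.016, -0.0, -0.0], 'ee_pos': [0.157, 0.5, 0.229], 'tool_rot': [-3.14, -0.0, 2.837], 'contact_force': [0.267, 0.692, -1.204], 'moment': [0.016, 0.024, -0.021], 'grip_force': 0.0, 'width': 0.085}
top [[432.2, 0.0, 253.7], [0.0, 432.2, 186.3], [0.0, 0.0, 1.0]] 0.01859530507671746 [[-0.019, 0.993, -0.119, 0.377], [-1.0, -0.021, -0.015, -0.061], [-0.018, 0.119, 0.993, 1.273], [0.0, 0.0, 0.0, 1.0]]
side [[369.1, 0.0, 258.9], [0.0, 369.1, 191.1], [0.0, 0.0, 1.0]] -0.021856891312043738 [[0.99, 0.09, -0.105, 0.39], [-0.137, 0.738, -0.661, -0.722], [0.018, 0.669, 0.743, 0.91], [0.0, 0.0, 0.0, 1.0]]
wrist [[268.3, 0.0, 255.4], [0.0, 268.3, 192.9], [0.0, 0.0, 1.0]] 0.0032097177880573927 [[0.301, -0.916, -0.265, 0.09], [0.954, 0.288, 0.086, 0.52], [-0.002, -0.278, 0.961, 0.373], [0.0, 0.0, 0.0, 1.0]]
```

View pics/t.png

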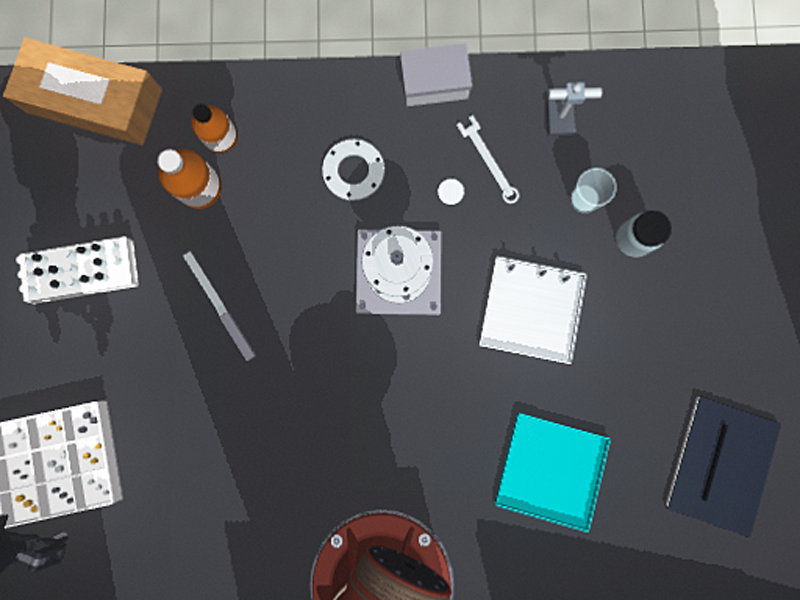

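View pics/s.png

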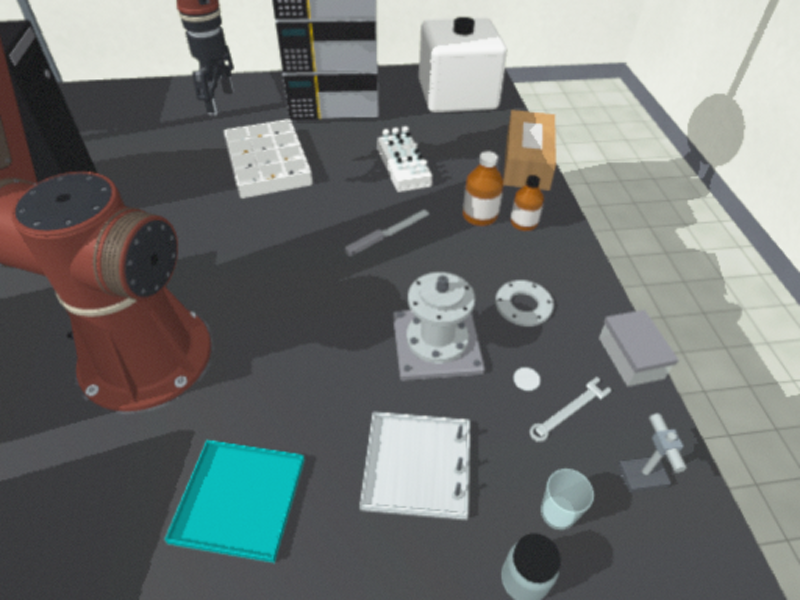

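The top view shows the bar from (188,254), its tip, to (250,357), the grip end. The column is at about (397,262), the white tray at (533,308), and the bolts are on the tray's upper edge. I'll enlarge the key parts.

```bash
python3 - <<'E'
from h import *
a=cv2.imread('pics/top0.png')
def cr(x,y,w,h,f): return cv2.resize(a[y:y+h,x:x+w],None,fx=f,fy=f,interpolation=cv2.INTER_CUBIC)
A=cr(110,150,60,90,6.6667)[:600]; B=cr(222,138,66,70,6); C=np.zeros((600,800,3),np.uint8)
C[:A.shape[0],:400]=A; C[:420,400:796]=B
cv2.imwrite('pics/c1.png',C)
E
```

```text
(no output)
```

View pics/c1.png

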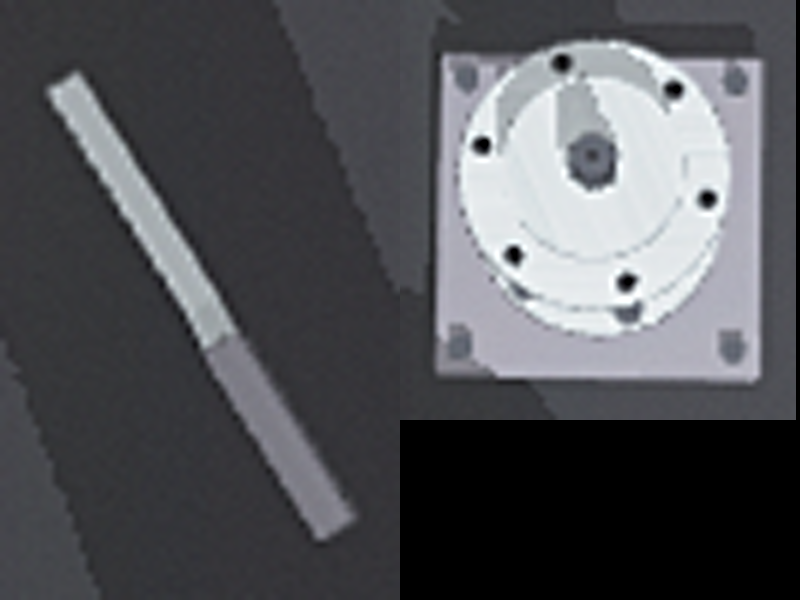

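```bash
python3 - <<'E'
from h import *
c=cam('top')
A=lambda x,y:(x/6.6667+110,y/6.6667+150); B=lambda x,y:((x-400)/6+222,y/6+138); S=lambda x,y:(x/1.5625,y/1.5625)
tip=onz(c,A(64,82),.005); j=onz(c,A(219,340),.010); e=onz(c,A(337,529),.02)
print('tip',tip,'j',j,'end',e,np.linalg.norm((tip-e)[:2]),np.degrees(np.arctan2(*(tip-e)[1::-1])))
u=(tip-e)/np.linalg.norm((tip-e)[:2]); print('mid',(tip+e)/2,'grip',(tip+e)/2-.045*u)
print('fit',onz(c,B(592,157),.189),'flange',onz(c,B(594.5,175),.145),'foot',onz(c,B(600,218),.02))
for n,p,z in[('tray',(497,256),.018),('tray',(587,271),.018),('tray',(573,364),.018),('tray',(480,347),.018)]: print(n,onz(c,S(*p),z))
c2=cam('side')
for n,p,z in[('sfit',(442,281),.189),('stipBar',(428,213),.005),('sgripend',(350,250),.01)]: print(n,onz(c2,S(*p),z))
for n,p in [('cover',(353,169)),('frit',(451,191)),('amber',(190,185)),('amber2',(215,130)),('spann',(510,197)),('box',(436,80)),('turq',(552,470)),('rack',(78,270)),('beaker',(590,195))]: print(n,onz(c,S(*p),.03)[:2].round(3))
E
```

```text
tip [0.61005875 0.35788671 0.005     ] j [0.49214623 0.28566079 0.01      ] end [0.40781882 0.23059787 0.02      ] 0.23896325646984595 32.18611505192244
mid [0.50893879 0.29424229 0.0125    ] grip [0.47085428 0.27027209 0.0153247 ]
fit [ 0.56379291 -0.04585955  0.189     ] flange [ 0.56332524 -0.04619873  0.145     ] foot [ 0.56267865 -0.04685227  0.02      ]
tray [ 0.59001481 -0.23151113  0.018     ]
tray [ 0.55783649 -0.39776541  0.018     ]
tray [ 0.38589949 -0.36308687  0.018     ]
tray [ 0.42032137 -0.19386906  0.018     ]
sfit [ 0.5626744  -0.04763636  0.189     ]
stipBar [0.61415857 0.35532097 0.005     ]
sgripend [0.41540383 0.24091954 0.01      ]
cover [0.761 0.036]
frit [ 0.714 -0.148]
amber [0.737 0.346]
amber2 [0.844 0.3  ]
spann [ 0.7   -0.258]
box [ 0.933 -0.125]
turq [ 0.199 -0.313]
rack [0.579 0.553]
beaker [ 0.7   -0.408]
```

Request:
move_arm(rows=[[0,0,0,0,0,-0.108,0.5],[0,0,0,0,0,-0.108,0.5],[0,0,0,0,0,-0.108,0.5],[0,0,0,0,0,-0.108,0.5]], newtons=80)

```text
t: 0.48
ee_pos: [0.1574, 0.5006, 0.2296]
tool_rot: [-3.141, -0.0, -3.009]
contact_force: [-0.0, 0.5, 0.2]
width: 0.0428
grip_force: 0.0
```

Request:
move_arm(rows=[[0,0,0,0,0,-0.108,0.5],[0,0,0,0,0,-0.108,0.5],[0,0,0,0,0,-0.108,0.5],[0,0,0,0,0,-0.108,0.5]])

```text
t: 0.82
ee_pos: [0.1575, 0.5006, 0.2296]
tool_rot: [-3.141, -0.0, -2.577]
contact_force: [0.6, -0.1, 0.5]
width: 0.0432
grip_force: 0.0
```

Request:
move_arm(rows=[[-14.3,-36.2,4,0,0,0,0.5],[-14.3,-36.2,4,0,0,0,0.5],[-14.3,-36.2,4,0,0,0,0.5],[-14.3,-36.2,4,0,0,0,0.5],[-14.3,-36.2,4,0,0,0,0.5]])

```text
t: 1.23
ee_pos: [0.3152, 0.384, 0.2096]
tool_rot: [-3.142, -0.0, -2.582]
contact_force: [0.2, 0.5, 1.7]
width: 0.0427
grip_force: 0.0
```

Request:
move_arm(rows=[[-14.3,-36.2,4,0,0,0,0.5],[-14.3,-36.2,4,0,0,0,0.5],[-14.3,-36.2,4,0,0,0,0.5],[-14.3,-36.2,4,0,0,0,0.5],[-14.3,-36.2,4,0,0,0,0.5]])

```text
t: 1.65
ee_pos: [0.472, 0.2683, 0.1896]
tool_rot: [3.141, -0.0, -2.583]
contact_force: [0.3, 0.5, 0.2]
width: 0.0423
grip_force: 0.0
```

Request:
move_arm(rows=[[0,0,0,0,0,0,0.5],[0,0,0,0,0,0,0.5],[0,0,0,0,0,0,0.5]])

```text
t: 1.9
ee_pos: [0.4704, 0.2696, 0.1896]
tool_rot: [3.141, -0.001, -2.583]
contact_force: [-0.6, 0.5, -0.5]
width: 0.0431
grip_force: 0.0
```

```bash
python3 - <<'E'
from h import *
s=manip.sense(); print(s['t'],s['ee_pos'],s['tool_rot'],s['width'],s['contact_force'])
im=manip.get_image('wrist'); cv2.imwrite('pics/w1.png',im)
cv2.imwrite('pics/w1b.png',cv2.resize(im,(800,600),interpolation=cv2.INTER_CUBIC))
c=cam('wrist',s); print(proj(c,[.471,.270,.02])*1.5625, proj(c,[.61,.358,.005])*1.5625,proj(c,[.408,.231,.02])*1.5625)
E
```

```text
1.9 [0.47037402 0.26962195 0.18955297] [ 3.14115105e+00 -1.09021639e-03 -2.58310570e+00] 0.043146755122035356 [-0.60464518  0.4933766  -0.47478707]
[400.85243865 279.1116577 ] [401.7071724  451.94329737] [401.3648955 178.3403117]
```

View pics/w1b.png

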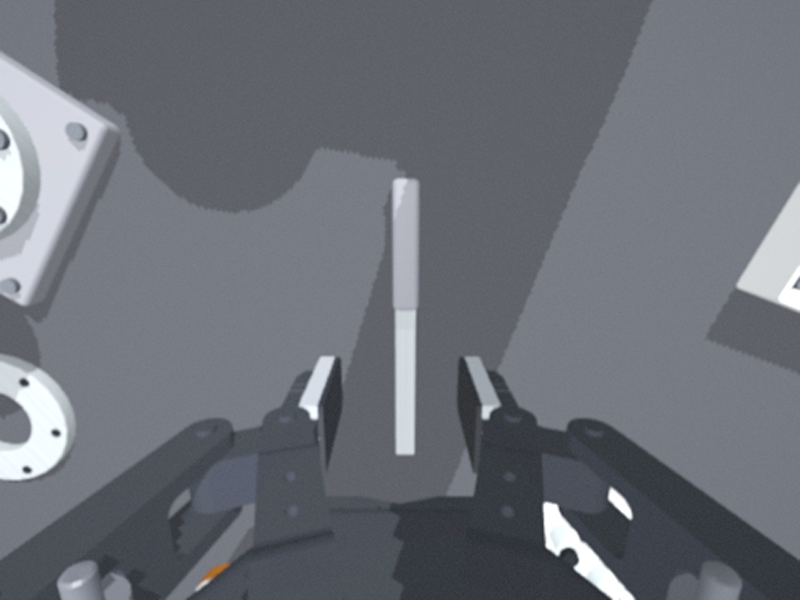

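Seen from the wrist, the bar lies straight between the fingers, its grip end at (405,180) and its tip at (405,455). It sits about 2.5 mm towards tool +y.

Request:
move_arm(rows=[[0,2.5,38,0,0,0,0.5],[0,0,38,0,0,0,0.5],[0,0,38,0,0,0,0.5],[0,0,38,0,0,0,0.5],[0,0,5,0,0,0,0.5]])

```text
t: 2.37
ee_pos: [0.4645, 0.2713, 0.0279]
tool_rot: [3.14, -0.008, -2.58]
contact_force: [-2.8, 0.1, -0.2]
width: 0.043
grip_force: 0.0
```

Request:
move_arm(rows=[[0,0,3,0,0,0,0.5],[0,0,2,0,0,0,0.5],[0,0,0,0,0,0,0.5]])

```text
t: 2.62
ee_pos: [0.4706, 0.2729, 0.0298]
tool_rot: [-3.141, 0.003, -2.582]
contact_force: [-0.1, 0.3, 0.3]
width: 0.0426
grip_force: 0.0
```

Request:
move_arm(rows=[[0,0,0,0,0,0,0.35],[0,0,0,0,0,0,0.2],[0,0,0,0,0,0,0.1],[0,0,0,0,0,0,0.1],[0,0,0,0,0,0,0.1]], newtons=100)

```text
t: 3.03
ee_pos: [0.4697, 0.272, 0.0283]
tool_rot: [-3.141, 0.001, -2.583]
contact_force: [-1.2, 0.4, 0.2]
width: 0.0083
grip_force: 0.0
```

Request:
move_arm(rows=[[0,0,0,0,0,0,0.1],[0,0,0,0,0,0,0.1],[0,0,0,0,0,0,0.1]])

```text
t: 3.28
ee_pos: [0.4695, 0.2719, 0.0279]
tool_rot: [-3.142, -0.0, -2.582]
contact_force: [0.4, -0.8, -0.7]
width: 0.0085
grip_force: 0.0
```

```bash
python3 - <<'E'
from h import *
s=manip.sense(); c=cam('wrist',s)
im=manip.get_image('wrist'); a=manip.get_image('side')
C=np.zeros((600,800,3),np.uint8); C[:384,:512]=im
x,y=proj(cam('side'),[.47,.27,.02]); x,y=int(x),int(y); print(x,y)
C[300:600,500:800]=cv2.resize(a[y-50:y+50,x-50:x+50],(300,300),interpolation=cv2.INTER_CUBIC)
cv2.imwrite('pics/w2.png',C); print(proj(c,[.471,.270,.02]))
E
```

```text
238 151
[253.86149439 236.97290718]
```

View pics/w2.png

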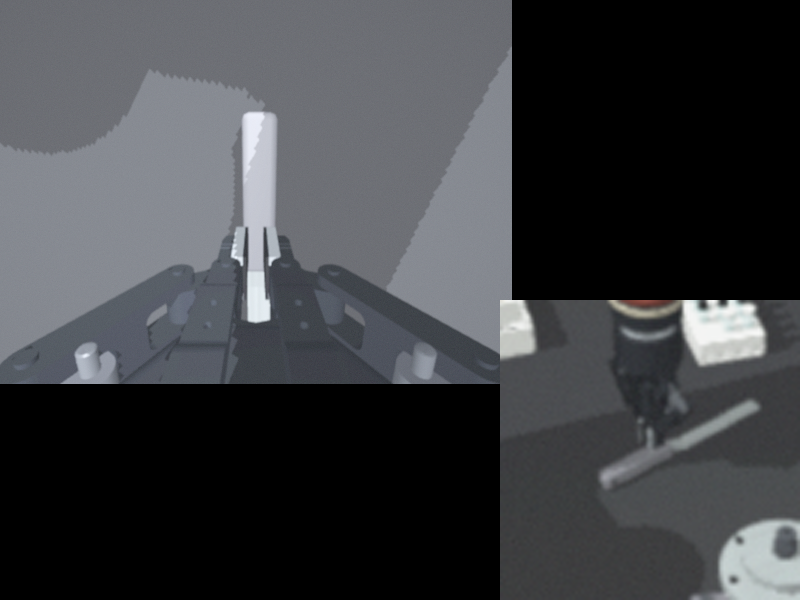

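The fingers closed above the bar (side crop), so the tips reach less far ahead than I assumed. I'll reopen and feel my way down.

Request:
move_arm(rows=[[0,0,-6,0,0,0,0.4],[0,0,0,0,0,0,0.4],[0,0,0,0,0,0,0.4],[0,0,0,0,0,0,0.4]])

```text
t: 3.72
ee_pos: [0.4696, 0.272, 0.0341]
tool_rot: [-3.142, 0.0, -2.582]
contact_force: [-0.3, 0.5, 0.6]
width: 0.0341
grip_force: 0.0
```

Request:
move_arm(rows=[[0,0,4,0,0,0,0.4],[0,0,3,0,0,0,0.4],[0,0,3,0,0,0,0.4],[0,0,0,0,0,0,0.4]])

```text
t: 4.05
ee_pos: [0.4689, 0.2717, 0.023]
tool_rot: [3.141, -0.001, -2.582]
contact_force: [0.2, 0.4, -0.5]
width: 0.034
grip_force: 0.0
```

Request:
move_arm(rows=[[0,0,2,0,0,0,0.4],[0,0,2,0,0,0,0.4],[0,0,0,0,0,0,0.4]])

```text
t: 4.3
ee_pos: [0.4693, 0.2718, 0.0195]
tool_rot: [3.142, -0.0, -2.582]
contact_force: [-0.8, -1.0, -0.1]
width: 0.0341
grip_force: 0.0
```

```bash
python3 - <<'E'
from h import *
im=manip.get_image('wrist'); a=manip.get_image('side')
C=np.zeros((600,800,3),np.uint8); C[:600,:400]=cv2.resize(im[180:330,200:300],(400,600),interpolation=cv2.INTER_CUBIC)
C[:600,400:]=cv2.resize(a[110:185,215:265],(400,600),interpolation=cv2.INTER_CUBIC)
cv2.imwrite('pics/w3.png',C)
E
```

```text
(no output)
```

View pics/w3.png

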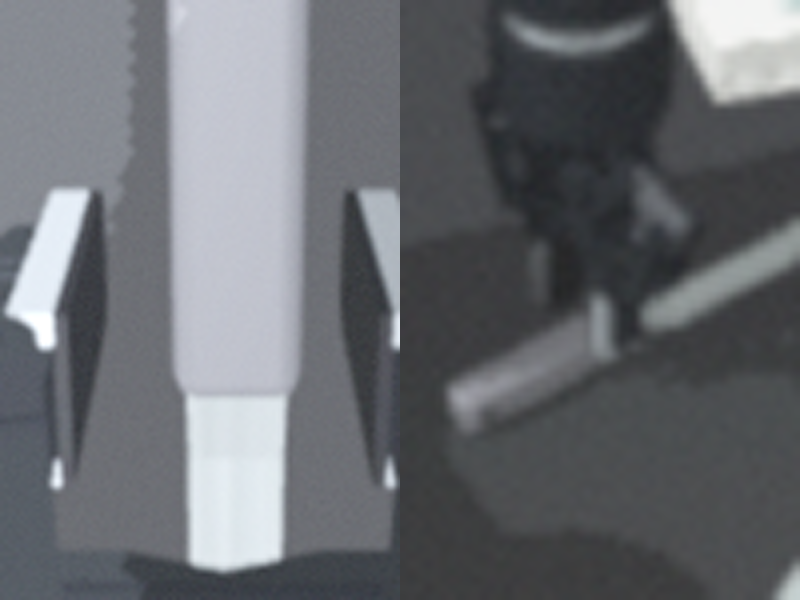

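Still no contact. I'll keep going down in small steps and watch the force.

Request:
move_arm(rows=[[0,0,2,0,0,0,0.4],[0,0,2,0,0,0,0.4],[0,0,0,0,0,0,0.4]])

```text
t: 4.65
ee_pos: [0.4693, 0.2718, 0.0156]
tool_rot: [3.142, -0.0, -2.582]
contact_force: [-0.4, -0.2, -0.2]
width: 0.0343
grip_force: 0.0
```

Request:
move_arm(rows=[[0,0,2,0,0,0,0.4],[0,0,0,0,0,0,0.4]])

```text
t: 4.82
ee_pos: [0.4693, 0.2718, 0.0136]
tool_rot: [3.142, -0.0, -2.582]
contact_force: [0.2, -0.5, -0.2]
width: 0.0343
grip_force: 0.0
```

Request:
move_arm(rows=[[0,0,2,0,0,0,0.4],[0,0,0,0,0,0,0.4]])

```text
t: 4.98
ee_pos: [0.4693, 0.2719, 0.0116]
tool_rot: [3.142, -0.0, -2.582]
contact_force: [0.3, 0.4, -0.1]
width: 0.0339
grip_force: 0.0
```

Request:
move_arm(rows=[[0,0,2,0,0,0,0.4],[0,0,0,0,0,0,0.4]])

```text
t: 5.15
ee_pos: [0.4693, 0.2718, 0.0096]
tool_rot: [3.142, -0.0, -2.582]
contact_force: [0.4, 0.3, 0.2]
width: 0.0339
grip_force: 0.0
```

Request:
move_arm(rows=[[0,0,1.5,0,0,0,0.4],[0,0,0,0,0,0,0.4]])

```text
t: 5.32
ee_pos: [0.4694, 0.2719, 0.0082]
tool_rot: [3.142, -0.0, -2.582]
contact_force: [0.1, -0.7, 0.3]
width: 0.0338
grip_force: 0.0
```

Request:
move_arm(rows=[[0,0,0,0,0,0,0.3],[0,0,0,0,0,0,0.2],[0,0,0,0,0,0,0.15],[0,0,0,0,0,0,0.15]], newtons=60)

```text
t: 5.65
ee_pos: [0.4697, 0.2718, 0.0087]
tool_rot: [-3.141, 0.0, -2.583]
contact_force: [-0.4, -2.4, 4.1]
width: 0.0184
grip_force: 59.5
```

Request:
move_arm(rows=[[0,0,0,0,0,0,0.1],[0,0,0,0,0,0,0.1],[0,0,-10,0,0,0,0.1],[0,0,0,0,0,0,0.1],[0,0,0,0,0,0,0.1]], newtons=110)

```text
t: 6.07
ee_pos: [0.4698, 0.2721, 0.0189]
tool_rot: [-3.142, 0.001, -2.582]
contact_force: [0.1, 0.1, -2.4]
width: 0.0167
grip_force: 108.3
```

Request:
move_arm(rows=[[0,0,-38,0,0,0,0.1],[0,0,-38,0,0,0,0.1],[0,0,-38,0,0,0,0.1],[0,0,-38,0,0,0,0.1],[0,0,0,0,0,0,0.1]])

```text
t: 6.48
ee_pos: [0.4729, 0.2735, 0.1773]
tool_rot: [-3.14, 0.01, -2.582]
contact_force: [1.9, 1.1, -2.5]
width: 0.0167
grip_force: 108.8
```

Request:
move_arm(rows=[[0,0,0,0,0,0,0.1],[0,0,0,0,0,0,0.1],[0,0,0,0,0,0,0.1]])

```text
t: 6.73
ee_pos: [0.4683, 0.2715, 0.1686]
tool_rot: [3.141, -0.003, -2.582]
contact_force: [-0.3, 0.3, -1.9]
width: 0.0165
grip_force: 108.7
```

```bash
python3 - <<'E'
from h import *
s=manip.sense(); im=manip.get_image('wrist'); a=manip.get_image('side');print(s['ee_pos'],s['tool_rot'],s['contact_force'],s['moment'])
C=np.zeros((600,800,3),np.uint8); C[:600,:400]=cv2.resize(im[80:380,150:350],(400,600),interpolation=cv2.INTER_CUBIC)
x,y=map(int,proj(cam('side'),np.array(s['ee_pos'])+[.03,0.02,0]));print(x,y)
x0=x-50;y0=y-75;C[:600,400:]=cv2.resize(a[y0:y0+150,x0:x0+100],(400,600),interpolation=cv2.INTER_CUBIC)
cv2.imwrite('pics/w4.png',C)
E
```

```text
[0.46829046 0.27146363 0.168583  ] [ 3.14099988e+00 -3.13445176e-03 -2.58238429e+00] [-0.26927133  0.26376642 -1.89888804] [0.01017566 0.05266713 0.02998127]
245 112
```

View pics/w4.png

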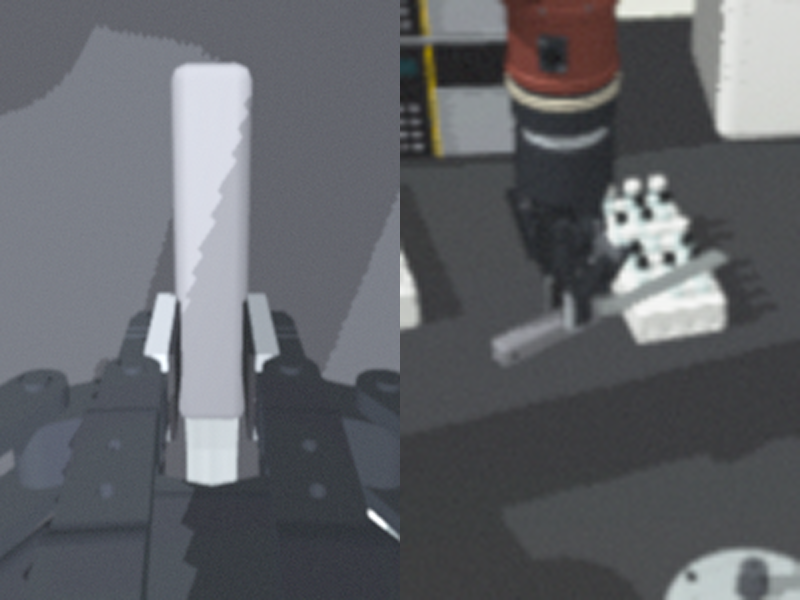

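The bar is lifted and level, and the pull reads about 2 N, which matches its weight. Next I turn it to heading -30° and bring the tip to just outside the head, above the flange.

Request:
move_arm(rows=[[0,0,0,0,0,0.12,0.1],[0,0,0,0,0,0.12,0.1],[0,0,0,0,0,0.12,0.1],[0,0,0,0,0,0.12,0.1],[0,0,0,0,0,0.12,0.1]])

```text
t: 7.25
ee_pos: [0.4689, 0.2717, 0.1692]
tool_rot: [-3.141, -0.002, 3.095]
contact_force: [-0.2, 0.4, -1.2]
width: 0.0164
grip_force: 108.7
```

Request:
move_arm(rows=[[0,0,0,0,0,0.12,0.1],[0,0,0,0,0,0.12,0.1],[0,0,0,0,0,0.12,0.1],[0,0,0,0,0,0.12,0.1],[0,0,0,0,0,0,0.1]])

```text
t: 7.67
ee_pos: [0.4689, 0.2717, 0.1693]
tool_rot: [-3.14, -0.001, 2.615]
contact_force: [-0.1, -0.1, -2.0]
width: 0.0165
grip_force: 108.7
```

Request:
move_arm(rows=[[-4,-28,0,0,0,0,0.1],[-4,-28,0,0,0,0,0.1],[-4,-28,0,0,0,0,0.1],[-4,-28,0,0,0,0,0.1],[-4,-28,0,0,0,0,0.1]])

```text
t: 8.08
ee_pos: [0.416, 0.1395, 0.1697]
tool_rot: [-3.141, -0.001, 2.626]
contact_force: [0.7, -1.3, -1.8]
width: 0.0166
grip_force: 108.9
```

Request:
move_arm(rows=[[-4,-28,0,0,0,0,0.1],[-4,-28,0,0,0,0,0.1],[0,-20,0,0,0,0,0.1],[0,-12,0,0,0,0,0.1],[0,0,0,0,0,0,0.1]])

```text
t: 8.5
ee_pos: [0.3787, 0.0587, 0.1699]
tool_rot: [-3.14, -0.001, 2.623]
contact_force: [0.2, -0.0, -3.4]
width: 0.0167
grip_force: 108.9
```

Request:
move_arm(rows=[[0,0,0,0,0,0,0.1],[0,0,0,0,0,0,0.1],[0,0,0,0,0,0,0.1],[0,0,0,0,0,0,0.1]])

```text
t: 8.83
ee_pos: [0.3806, 0.0608, 0.1703]
tool_rot: [3.142, -0.0, 2.623]
contact_force: [-0.2, 0.8, -1.8]
width: 0.0164
grip_force: 108.9
```

```bash
cat > look.py <<'E'
import sys
from h import *
# crops of top and side around the plug
s=manip.sense(); print(s['t'],np.round(s['ee_pos'],4),np.round(s['tool_rot'],4),np.round(s['contact_force'],1),np.round(s['moment'],2),s['width'],s['grip_force'])
a=manip.get_image('top'); b=manip.get_image('side')
C=np.zeros((600,800,3),np.uint8)
C[:,:400]=cv2.resize(a[125:215,222:282],(400,600),interpolation=cv2.INTER_CUBIC)
C[:,400:]=cv2.resize(b[155:230,240:290],(400,600),interpolation=cv2.INTER_CUBIC)
cv2.imwrite(f'pics/{sys.argv[1]}.png',C)
E
python3 look.py l1
```

```text
8.8333 [0.3806 0.0608 0.1703] [ 3.1416e+00 -2.0000e-04  2.6226e+00] [-0.2  0.8 -1.8] [ 0.03 -0.01  0.02] 0.016398573005600058 108.94830107688904
```

View pics/l1.png

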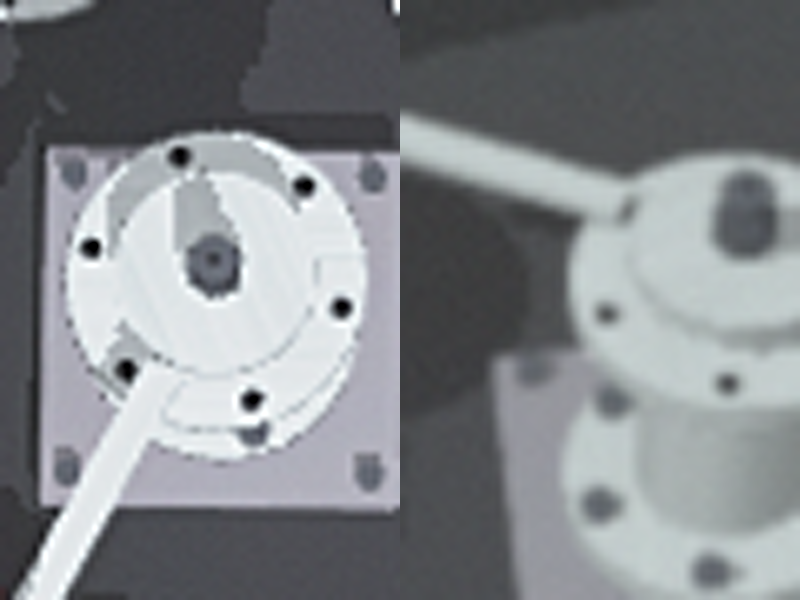

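The top crop shows the blade end centred at about (164,370), just outside the head and aimed at the plug's axis (213,260).

```bash
python3 - <<'E'
from h import *
c=cam('top'); T=lambda x,y:(x/6.6667+222,y/6.6667+125)
t=onz(c,T(164,370),.166); f=onz(c,T(213,257),.189); m=onz(c,T(95,510),.166)
print(t,f,np.linalg.norm((t-f)[:2]),np.degrees(np.arctan2(*(t-m)[1::-1])),np.degrees(np.arctan2(*(f-t)[1::-1])))
E
```

```text
[ 0.52541512 -0.02558474  0.166     ] [ 0.56538453 -0.04576293  0.189     ] 0.04477402454669211 -27.092438232018637 -26.786506805370813
```

Request:
move_arm(rows=[[0,0,10,0,0,0,0.1],[0,0,2,0,0,0,0.1],[0,0,0,0,0,0,0.1]])

```text
t: 9.18
ee_pos: [0.3798, 0.0604, 0.1579]
tool_rot: [-3.141, -0.001, 2.621]
contact_force: [-0.2, -1.0, -2.9]
width: 0.0163
grip_force: 108.9
```

Request:
move_arm(rows=[[0,0,1.5,0,0,0,0.1],[0,0,0,0,0,0,0.1]])

```text
t: 9.35
ee_pos: [0.3804, 0.0603, 0.1569]
tool_rot: [-3.142, -0.0, 2.621]
contact_force: [-1.1, 0.8, -3.0]
width: 0.0163
grip_force: 108.9
```

Request:
move_arm(rows=[[0,0,1.5,0,0,0,0.1],[0,0,0,0,0,0,0.1]])

```text
t: 9.52
ee_pos: [0.3804, 0.0602, 0.1554]
tool_rot: [3.142, 0.0, 2.621]
contact_force: [-0.6, -0.6, -1.9]
width: 0.0166
grip_force: 108.9
```

Request:
move_arm(rows=[[0,0,1,0,0,0,0.1],[0,0,0,0,0,0,0.1]])

```text
t: 9.68
ee_pos: [0.3803, 0.0602, 0.1544]
tool_rot: [3.142, 0.0, 2.621]
contact_force: [0.1, -0.5, -2.7]
width: 0.0162
grip_force: 108.9
```

Request:
move_arm(rows=[[0,0,1,0,0,0,0.1],[0,0,0,0,0,0,0.1]])

```text
t: 9.85
ee_pos: [0.3803, 0.0602, 0.1533]
tool_rot: [-3.142, -0.0, 2.621]
contact_force: [-0.1, 0.5, -2.7]
width: 0.0162
grip_force: 108.9
```

Request:
move_arm(rows=[[0,0,1,0,0,0,0.1],[0,0,0,0,0,0,0.1]])

```text
t: 10.02
ee_pos: [0.3804, 0.0602, 0.1523]
tool_rot: [-3.142, 0.0, 2.621]
contact_force: [0.5, 0.8, -2.3]
width: 0.0166
grip_force: 109.0
```

Request:
move_arm(rows=[[0,0,1,0,0,0,0.1],[0,0,0,0,0,0,0.1]])

```text
t: 10.18
ee_pos: [0.3804, 0.0602, 0.1514]
tool_rot: [3.142, 0.0, 2.621]
contact_force: [0.5, 0.8, -1.6]
width: 0.0165
grip_force: 109.1
```

Request:
move_arm(rows=[[0,0,1,0,0,0,0.1],[0,0,0,0,0,0,0.1]])

```text
t: 10.35
ee_pos: [0.3804, 0.0602, 0.1504]
tool_rot: [3.142, 0.0, 2.621]
contact_force: [-0.7, 0.3, 0.3]
width: 0.0167
grip_force: 109.2
```

```bash
python3 -c "
from h import *
s=manip.sense(); print(s['ee_pos'],s['contact_force'],s['moment'])"
```

```text
[0.38039104 0.06019392 0.15035194] [-0.65886482  0.27041929  0.32784735] [-0.0608156  -0.08313009 -0.00224945]
```

The bar touched the flange at about TCP z 0.1515. I raise it 2.7 mm to centre the blade in the gap and slide it in.

Request:
move_arm(rows=[[0,0,-2.7,0,0,0,0.1],[0,0,0,0,0,0,0.1]])

```text
t: 10.52
ee_pos: [0.3805, 0.0602, 0.1534]
tool_rot: [3.141, 0.0, 2.621]
contact_force: [0.7, 0.6, -3.1]
width: 0.0164
grip_force: 109.0
```

Request:
move_arm(rows=[[-3,0,0,0,0,0,0.1],[-3,0,0,0,0,0,0.1],[0,0,0,0,0,0,0.1]])

```text
t: 10.77
ee_pos: [0.3862, 0.057, 0.1531]
tool_rot: [3.141, 0.001, 2.621]
contact_force: [0.2, 0.3, -1.2]
width: 0.0163
grip_force: 109.0
```

Request:
move_arm(rows=[[-2,0,0,0,0,0,0.1],[-2,0,0,0,0,0,0.1],[0,0,0,0,0,0,0.1]])

```text
t: 11.02
ee_pos: [0.3894, 0.055, 0.1531]
tool_rot: [3.142, 0.0, 2.621]
contact_force: [0.2, -0.0, -1.7]
width: 0.0162
grip_force: 109.0
```

```bash
python3 look.py l2
```

```text
11.0167 [0.3894 0.055  0.1531] [3.1416e+00 2.0000e-04 2.6206e+00] [ 0.2 -0.  -1.7] [ 0.05 -0.05 -0.  ] 0.016214328856042 108.97079944610596
```

View pics/l2.png

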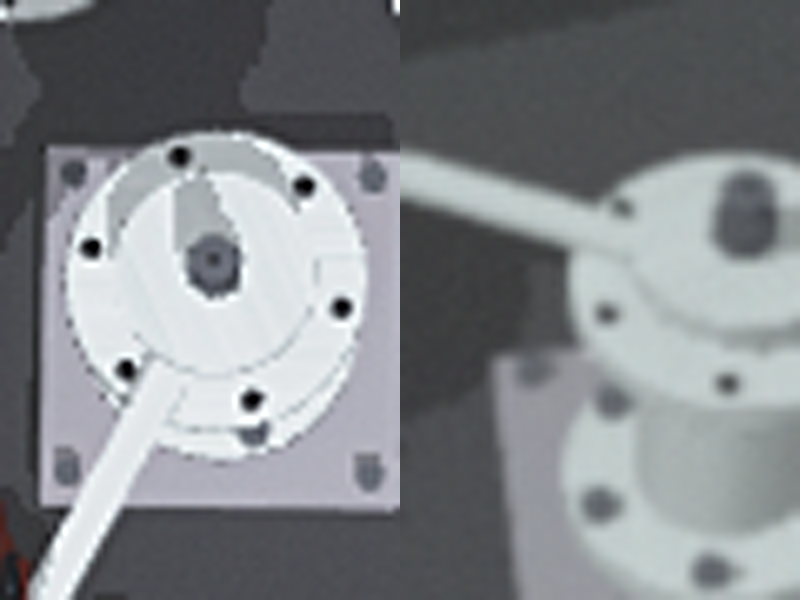

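The blade end is now hidden under the head and there is no contact force, so it is in the gap. I'll push on to the neck.

Request:
move_arm(rows=[[-2,0,0,0,0,0,0.1],[-2,0,0,0,0,0,0.1],[0,0,0,0,0,0,0.1]])

```text
t: 11.37
ee_pos: [0.3929, 0.0531, 0.1532]
tool_rot: [3.141, 0.0, 2.621]
contact_force: [-0.1, 0.0, -2.6]
width: 0.0164
grip_force: 109.0
```

Request:
move_arm(rows=[[-1,0,0,0,0,0,0.1],[0,0,0,0,0,0,0.1]])

```text
t: 11.53
ee_pos: [0.3932, 0.0528, 0.153]
tool_rot: [-3.142, -0.0, 2.621]
contact_force: [-0.6, 0.8, -1.8]
width: 0.0163
grip_force: 109.0
```

Request:
move_arm(rows=[[-1,0,0,0,0,0,0.1],[0,0,0,0,0,0,0.1]])

```text
t: 11.7
ee_pos: [0.3932, 0.0526, 0.1528]
tool_rot: [-3.141, -0.002, 2.621]
contact_force: [-4.0, 2.9, -0.7]
width: 0.0163
grip_force: 109.1
```

Request:
move_arm(rows=[[-1,0,0,0,0,0,0.1],[0,0,0,0,0,0,0.1]])

```text
t: 11.87
ee_pos: [0.3932, 0.0524, 0.1526]
tool_rot: [-3.141, -0.004, 2.621]
contact_force: [-6.6, 3.9, 0.9]
width: 0.0166
grip_force: 109.2
```

The blade end is against the neck. I back off slightly, set the bar on the rim and lever about it.

Request:
move_arm(rows=[[3.5,0,0,0,0,0,0.1],[0,0,1.5,0,0,0,0.1],[0,0,0,0,0,0,0.1]], newtons=120)

```text
t: 12.12
ee_pos: [0.3924, 0.0534, 0.1517]
tool_rot: [3.141, 0.001, 2.621]
contact_force: [-1.2, -0.1, -1.3]
width: 0.016
grip_force: 121.2
```

Request:
move_arm(rows=[[0.3,0,6.7,0,-0.05,0,0.1],[0.3,0,6.7,0,-0.05,0,0.1],[0,0,0,0,0,0,0.1]])

```text
t: 12.37
ee_pos: [0.3909, 0.0537, 0.1376]
tool_rot: [-3.141, 0.102, 2.621]
contact_force: [-0.3, -0.7, -1.0]
width: 0.0162
grip_force: 121.3
```

Request:
move_arm(rows=[[0.3,0,6.7,0,-0.05,0,0.1],[0,0,0,0,0,0,0.1]])

```text
t: 12.53
ee_pos: [0.3927, 0.0533, 0.1318]
tool_rot: [3.141, 0.153, 2.621]
contact_force: [1.5, -1.3, 2.0]
width: 0.0161
grip_force: 121.7
```

```bash
cat > fit.py <<'E'
from h import *
# fitting's top as dark blob in both views: movement against start picture by template match
def track():
    out=[]
    for n in('top','side'):
        a=cv2.imread(f'pics/{n}0.png'); b=manip.get_image(n)
        u,v=map(int,proj(cam(n),[.5635,-.0465,.18])); h=11
        t=a[v-h:v+h,u-h:u+h]; S=14; w=b[v-h-S:v+h+S,u-h-S:u+h+S]
        t,w=[cv2.resize(q,None,fx=8,fy=8,interpolation=cv2.INTER_CUBIC) for q in(t,w)]
        _,m,_,l=cv2.minMaxLoc(cv2.matchTemplate(w,t,cv2.TM_CCOEFF_NORMED)); out.append((n,l[0]/8-S,l[1]/8-S,round(m,3)))
    return out
s=manip.sense(); print(s['t'],np.round(s['ee_pos'],4),np.round(s['tool_rot'],3),np.round(s['contact_force'],1),np.round(s['moment'],2)); print(track())
c=cam('side');print('1mm up in side px',proj(c,[.5635,-.0465,.19])-proj(c,[.5635,-.0465,.18]))
E
python3 fit.py
```

```text
12.5333 [0.3927 0.0533 0.1318] [3.141 0.153 2.621] [ 1.5 -1.3  2. ] [-0.26 -0.24 -0.09]
[('top', 0.0, 0.0, 0.995), ('side', 0.0, 0.0, 0.998)]
1mm up in side px [ 0.24511475 -2.53973096]
```

Request:
move_arm(rows=[[0.3,0,6.7,0,-0.05,0,0.1],[0,0,0,0,0,0,0.1]])

```text
t: 12.8
ee_pos: [0.392, 0.0531, 0.1243]
tool_rot: [-3.141, 0.199, 2.621]
contact_force: [-0.5, 0.3, -0.8]
width: 0.0163
grip_force: 121.3
```

Request:
move_arm(rows=[[0.3,0,6.7,0,-0.05,0,0.1],[0,0,0,0,0,0,0.1]])

```text
t: 12.97
ee_pos: [0.3919, 0.0527, 0.1172]
tool_rot: [-3.14, 0.247, 2.622]
contact_force: [-1.0, -1.0, -2.0]
width: 0.0161
grip_force: 121.2
```

Request:
move_arm(rows=[[0.3,0,6.7,0,-0.05,0,0.1],[0,0,0,0,0,0,0.1]])

```text
t: 13.13
ee_pos: [0.3931, 0.052, 0.1106]
tool_rot: [-3.14, 0.297, 2.622]
contact_force: [-0.9, -0.6, -1.9]
width: 0.0163
grip_force: 121.2
```

```bash
python3 fit.py
```

```text
13.1333 [0.3931 0.052  0.1106] [-3.14   0.297  2.622] [-0.9 -0.6 -1.9] [ 0.07  0.34 -0.05]
[('top', 0.375, -0.75, 0.97), ('side', 0.75, -0.25, 0.985)]
1mm up in side px [ 0.24511475 -2.53973096]
```

Request:
move_arm(rows=[[0.3,0,6.7,0,-0.05,0,0.1],[0,0,0,0,0,0,0.1]])

```text
t: 13.4
ee_pos: [0.3955, 0.051, 0.1045]
tool_rot: [-3.14, 0.348, 2.621]
contact_force: [-1.3, -0.4, -2.2]
width: 0.0161
grip_force: 121.2
```

```bash
python3 fit.py
```

```text
13.4 [0.3955 0.051  0.1045] [-3.14   0.348  2.621] [-1.3 -0.4 -2.2] [ 0.23  0.48 -0.09]
[('top', 0.625, -1.125, 0.957), ('side', 1.0, -0.625, 0.975)]
1mm up in side px [ 0.24511475 -2.53973096]
```

Request:
move_arm(rows=[[0.3,0,6.7,0,-0.05,0,0.1],[0,0,0,0,0,0,0.1]])

```text
t: 13.67
ee_pos: [0.3973, 0.05, 0.0982]
tool_rot: [-3.141, 0.399, 2.621]
contact_force: [-1.8, -0.2, -2.3]
width: 0.0161
grip_force: 121.1
```

```bash
python3 fit.py
```

```text
13.6667 [0.3973 0.05   0.0982] [-3.141  0.399  2.621] [-1.8 -0.2 -2.3] [0.27 0.61 0.03]
[('top', 0.5, -0.875, 0.96), ('side', 0.75, -0.625, 0.979)]
1mm up in side px [ 0.24511475 -2.53973096]
```

```bash
cat > blob.py <<'E'
from h import *
def blob(n,im):
    u,v=map(int,proj(cam(n),[.5635,-.0465,.18])); h=14
    g=cv2.cvtColor(im[v-h:v+h,u-h:u+h],cv2.COLOR_BGR2GRAY); g=cv2.resize(g,None,fx=4,fy=4,interpolation=cv2.INTER_CUBIC)
    k,l,st,ce=cv2.connectedComponentsWithStats((g<130).astype(np.uint8))
    i=min(range(1,k),key=lambda i:np.hypot(*(ce[i]-56))-st[i,4]/50)
    return np.round(np.r_[ce[i]/4+[u-h,v-h],st[i,:5]/4],2)
def both():
    for n in('top','side'):
        im=manip.get_image(n); cv2.imwrite(f'pics/{n}_now.png',im)
        print(n,blob(n,cv2.imread(f'pics/{n}0.png')).tolist(),blob(n,im).tolist())
if __name__=='__main__':
    both()
    C=np.array([.5635,-.0465]); d=np.array([.866,-.5])
    for al in(0,.05,.1,.15): # tilt about far neck edge: fitting top centre
        x=-.0285*np.cos(al)+.044*np.sin(al)+.0285; z=.145+.044*np.cos(al)+.0285*np.sin(al)
        P=[*(C+d*x),z]; print(al,proj(cam('top'),P),proj(cam('side'),P))
E
python3 blob.py
```

```text
top [254.08, 164.72, 10.0, 10.25, 8.0, 9.25, 230.75] [254.39, 163.74, 10.25, 9.0, 8.25, 9.75, 244.5]
side [282.07, 171.15, 0.0, 0.0, 28.0, 11.25, 940.25] [282.13, 171.02, 0.0, 0.0, 28.0, 11.5, 892.75]
0 [254.25412621 164.27479309] [283.10393728 179.51303912]
0.05 [254.67026542 163.42153555] [283.91519393 179.3966769 ]
0.1 [255.10042544 162.55185149] [284.7489157  179.31591703]
0.15 [255.54342811 161.66815628] [285.60293648 179.27113732]
```

Request:
move_arm(rows=[[0.3,0,6.7,0,-0.05,0,0.1],[0,0,0,0,0,0,0.1]])

```text
t: 14.03
ee_pos: [0.3991, 0.0487, 0.0917]
tool_rot: [-3.14, 0.449, 2.621]
contact_force: [-1.4, -0.3, -3.2]
width: 0.0161
grip_force: 121.1
```

```bash
python3 fit.py
```

```text
14.0333 [0.3991 0.0487 0.0917] [-3.14   0.449  2.621] [-1.4 -0.3 -3.2] [ 0.3   0.74 -0.02]
[('top', 0.5, -1.0, 0.961), ('side', 0.875, -0.625, 0.979)]
1mm up in side px [ 0.24511475 -2.53973096]
```

Request:
move_arm(rows=[[-0.3,0,-6.7,0,0.05,0,0.1],[-0.3,0,-6.7,0,0.05,0,0.1],[-0.3,0,-6.7,0,0.05,0,0.1],[-0.3,0,-6.7,0,0.05,0,0.1],[0,0,0,0,0,0,0.1]])

```text
t: 14.55
ee_pos: [0.3956, 0.053, 0.1204]
tool_rot: [3.139, 0.251, 2.619]
contact_force: [2.0, -0.4, -0.9]
width: 0.0161
grip_force: 121.2
```

```bash
python3 fit.py
```

```text
14.55 [0.3956 0.053  0.1204] [3.139 0.251 2.619] [ 2.  -0.4 -0.9] [0.18 0.21 0.04]
[('top', 0.5, -0.875, 0.957), ('side', 0.875, -0.5, 0.977)]
1mm up in side px [ 0.24511475 -2.53973096]
```

Request:
move_arm(rows=[[-0.5,0,-6.7,0,0.05,0,0.1],[-0.5,0,-6.7,0,0.05,0,0.1],[-0.5,0,-6.7,0,0.05,0,0.1],[0,0,0,0,0,0,0.1]])

```text
t: 14.98
ee_pos: [0.3918, 0.0542, 0.1385]
tool_rot: [3.141, 0.1, 2.62]
contact_force: [0.6, 0.1, -0.2]
width: 0.0159
grip_force: 121.2
```

```bash
python3 fit.py
```

```text
14.9833 [0.3918 0.0542 0.1385] [3.141 0.1   2.62 ] [ 0.6  0.1 -0.2] [0.1  0.01 0.03]
[('top', 0.5, -0.875, 0.957), ('side', 0.875, -0.625, 0.979)]
1mm up in side px [ 0.24511475 -2.53973096]
```

The plug keeps its new, raised pose with the bar lowered: the side-view shift is unchanged at (0.9,-0.6) px, so it has popped loose. I draw the bar out.

Request:
move_arm(rows=[[-0.3,0,-6.7,0,0.05,0,0.1],[-0.3,0,-7.2,0,0.05,0,0.1],[5,0,0,0,0,0,0.1],[10,0,0,0,0,0,0.1],[15,0,0,0,0,0,0.1]])

```text
t: 15.5
ee_pos: [0.3627, 0.0699, 0.1508]
tool_rot: [-3.141, 0.001, 2.62]
contact_force: [0.3, 0.0, -2.0]
width: 0.0162
grip_force: 121.1
```

Request:
move_arm(rows=[[15,0,0,0,0,0,0.1],[15,0,-5,0,0,0,0.1],[0,0,-15,0,0,0,0.1],[0,0,0,0,0,0,0.1],[0,0,0,0,0,0,0.1]])

```text
t: 15.92
ee_pos: [0.3371, 0.0852, 0.1716]
tool_rot: [3.141, 0.002, 2.622]
contact_force: [0.3, 0.5, -2.8]
width: 0.0164
grip_force: 121.2
```

```bash
python3 fit.py
```

```text
15.9167 [0.3371 0.0852 0.1716] [3.141e+00 2.000e-03 2.622e+00] [ 0.3  0.5 -2.8] [-0.03 -0.02  0.01]
[('top', 0.5, -0.875, 0.957), ('side', 0.875, -0.5, 0.979)]
1mm up in side px [ 0.24511475 -2.53973096]
```

Request:
move_arm(rows=[[0,0,0,0,0,-0.12,0.1],[0,0,0,0,0,-0.12,0.1],[0,0,0,0,0,-0.12,0.1],[0,0,0,0,0,-0.12,0.1],[0,0,0,0,0,-0.12,0.1]])

```text
t: 16.43
ee_pos: [0.3374, 0.0845, 0.1708]
tool_rot: [-3.142, -0.001, -3.057]
contact_force: [-0.3, -0.3, -2.4]
width: 0.016
grip_force: 121.1
```

Request:
move_arm(rows=[[0,0,0,0,0,-0.12,0.1],[0,0,0,0,0,-0.12,0.1],[0,0,0,0,0,-0.12,0.1],[0,0,0,0,0,-0.12,0.1],[0,0,0,0,0,0,0.1]])

```text
t: 16.85
ee_pos: [0.3374, 0.0844, 0.1709]
tool_rot: [3.141, -0.001, -2.577]
contact_force: [0.2, 0.2, -2.4]
width: 0.0158
grip_force: 121.1
```

```bash
cat > rel.py <<'E'
import sys
from h import *
s=manip.sense(); t=np.array(list(map(float,sys.argv[1:4]))); Rm=rot(s)
print(np.round(s['ee_pos'],4),np.round(s['tool_rot'],3),'tool mm',np.round(Rm.T@(t-s['ee_pos'])*1e3,1))
if len(sys.argv)>4: print('turn',np.round((R.from_matrix(Rm).inv()*R.from_euler('xyz',[np.pi,0,float(sys.argv[4])])).as_rotvec(),3))
E
python3 rel.py .45 .26 .03 -2.582
```

```text
[0.3374 0.0844 0.1709] [ 3.141e+00 -1.000e-03 -2.577e+00] tool mm [-189.2   88.   140.7]
turn [ 0.001 -0.001  0.005]
```

Request:
move_arm(rows=[[-36,17,0,0,0,0,0.1],[-36,17,0,0,0,0,0.1],[-36,17,0,0,0,0,0.1],[-36,17,0,0,0,0,0.1],[-36,17,0,0,0,0,0.1]])

```text
t: 17.27
ee_pos: [0.4459, 0.2538, 0.1708]
tool_rot: [-3.142, -0.001, -2.587]
contact_force: [0.8, -0.6, -1.8]
width: 0.0163
grip_force: 121.1
```

Request:
move_arm(rows=[[0,0,35,0,0,0,0.1],[0,0,35,0,0,0,0.1],[0,0,35,0,0,0,0.1],[0,0,25,0,0,0,0.1],[0,0,10,0,0,0,0.1]])

```text
t: 17.68
ee_pos: [0.4425, 0.2509, 0.0276]
tool_rot: [3.141, -0.006, -2.586]
contact_force: [-0.4, 0.6, -3.0]
width: 0.016
grip_force: 121.1
```

Request:
move_arm(rows=[[0,0,8,0,0,0,0.1],[0,0,5,0,0,0,0.1],[0,0,0,0,0,0,0.1],[0,0,3,0,0,0,0.1],[0,0,0,0,0,0,0.1]])

```text
t: 18.1
ee_pos: [0.4463, 0.2524, 0.0165]
tool_rot: [-3.141, 0.002, -2.583]
contact_force: [-0.1, -0.4, -2.8]
width: 0.016
grip_force: 121.1
```

Request:
move_arm(rows=[[0,0,2,0,0,0,0.1],[0,0,0,0,0,0,0.1],[0,0,0,0,0,0,0.1]])

```text
t: 18.35
ee_pos: [0.4456, 0.2522, 0.014]
tool_rot: [-3.141, 0.001, -2.582]
contact_force: [0.7, -0.4, -2.0]
width: 0.0164
grip_force: 121.1
```

Request:
move_arm(rows=[[0,0,2,0,0,0,0.1],[0,0,0,0,0,0,0.1]])

```text
t: 18.52
ee_pos: [0.4454, 0.2521, 0.0116]
tool_rot: [-3.142, -0.0, -2.582]
contact_force: [-0.5, -0.2, -3.1]
width: 0.0163
grip_force: 121.1
```

Request:
move_arm(rows=[[0,0,1.5,0,0,0,0.1],[0,0,0,0,0,0,0.1]])

```text
t: 18.68
ee_pos: [0.4453, 0.252, 0.01]
tool_rot: [3.142, -0.0, -2.582]
contact_force: [-0.4, 0.3, -2.8]
width: 0.0161
grip_force: 121.1
```

Request:
move_arm(rows=[[0,0,1.2,0,0,0,0.1],[0,0,0,0,0,0,0.1]])

```text
t: 18.85
ee_pos: [0.4455, 0.2521, 0.009]
tool_rot: [-3.142, 0.0, -2.582]
contact_force: [-0.4, -0.4, 0.6]
width: 0.0158
grip_force: 121.6
```

```bash
python3 rel.py .45 .26 .0085 -2.582; python3 -c "
from h import *
s=manip.sense();print(s['contact_force'],s['moment'])"
```

```text
[0.4455 0.2521 0.009 ] [-3.142  0.    -2.582] tool mm [-8.   4.3  0.5]
turn [-0.  0. -0.]
[-0.43815321 -0.39977915  0.6070133 ] [-0.02846754  0.08985878  0.00703693]
```

The bar is down on the bench. I release it, rise and turn so that the jaw closes along the plug's tilt direction.

Request:
move_arm(rows=[[0,0,0,0,0,0,0.3],[0,0,0,0,0,0,0.4],[0,0,0,0,0,0,0.5],[0,0,-10,0,0,0,0.5],[0,0,-35,0,0,0,0.5]], newtons=60)

```text
t: 19.27
ee_pos: [0.4424, 0.2508, 0.0514]
tool_rot: [3.14, -0.007, -2.583]
contact_force: [-0.4, -0.4, -0.2]
width: 0.0428
grip_force: 0.0
```

Request:
move_arm(rows=[[0,0,-38,0,0,0,0.5],[0,0,-38,0,0,0,0.5],[0,0,-38,0,0,-0.1,0.5],[0,0,-38,0,0,-0.1,0.5],[0,0,-36,0,0,-0.1,0.5]])

```text
t: 19.68
ee_pos: [0.4451, 0.252, 0.2453]
tool_rot: [-3.141, 0.001, -2.277]
contact_force: [0.5, 0.4, -0.1]
width: 0.0424
grip_force: 0.0
```

Request:
move_arm(rows=[[0,0,0,0,0,-0.1,0.5],[0,0,0,0,0,-0.08,0.5],[0,0,0,0,0,0,0.5],[0,0,0,0,0,0,0.5]])

```text
t: 20.02
ee_pos: [0.4452, 0.252, 0.2424]
tool_rot: [-3.141, 0.0, -2.105]
contact_force: [-0.4, 0.3, -0.2]
width: 0.0429
grip_force: 0.0
```

```bash
python3 rel.py .5657 -.0478 .24 4.19; python3 blob.py|head -2
```

```text
[0.4452 0.252  0.2424] [-3.141  0.    -2.105] tool mm [ 196.7 -256.3    2.4]
turn [-0.     0.    -0.012]
top [254.08, 164.72, 10.0, 10.25, 8.0, 9.25, 230.75] [254.44, 163.58, 10.5, 8.5, 8.25, 10.25, 251.0]
side [282.07, 171.15, 0.0, 0.0, 28.0, 11.25, 940.25] [282.1, 170.99, 0.0, 0.0, 28.0, 11.5, 886.0]
```

Request:
move_arm(rows=[[22,-28.5,0,0,0,0,0.5],[22,-28.5,0,0,0,0,0.5],[22,-28.5,0,0,0,0,0.5],[22,-28.5,0,0,0,0,0.5],[22,-28.5,0,0,0,0,0.5]])

```text
t: 20.53
ee_pos: [0.5126, 0.0835, 0.2417]
tool_rot: [3.141, -0.0, -2.104]
contact_force: [1.1, 0.7, 0.1]
width: 0.0426
grip_force: 0.0
```

Request:
move_arm(rows=[[22,-28.5,0,0,0,0,0.5],[22,-28.5,0,0,0,0,0.5],[22,-28.5,0,0,0,0,0.5],[20.7,-28.3,0,0,0,0,0.5],[0,0,0,0,0,0,0.5]])

```text
t: 20.95
ee_pos: [0.5684, -0.0528, 0.2411]
tool_rot: [-3.141, -0.001, -2.109]
contact_force: [-0.9, -0.2, 0.3]
width: 0.0427
grip_force: 0.0
```

Request:
move_arm(rows=[[0,0,0,0,0,0,0.5],[0,0,0,0,0,0,0.5],[0,0,0,0,0,0,0.5]])

```text
t: 21.2
ee_pos: [0.5661, -0.0464, 0.2418]
tool_rot: [3.141, -0.0, -2.102]
contact_force: [-0.5, 0.4, 0.5]
width: 0.0429
grip_force: 0.0
```

```bash
python3 - <<'E'
from h import *
s=manip.sense(); c=cam('wrist',s); print(np.round(s['ee_pos'],4),np.round(s['tool_rot'],3))
im=manip.get_image('wrist'); a=manip.get_image('top')
C=np.zeros((600,800,3),np.uint8); C[:,:500]=cv2.resize(im[100:340,150:350],(500,600),interpolation=cv2.INTER_CUBIC)
C[:,500:]=cv2.resize(a[140:260,105:165],(300,600),interpolation=cv2.INTER_CUBIC)
cv2.imwrite('pics/last.png',C)
for P in([.5657,-.0478,.192],[.5635,-.0465,.189],[.5635,-.0465,.163]): print((proj(c,P)-[150,100])*2.5)
E
```

```text
[ 0.5661 -0.0464  0.2418] [ 3.141 -0.    -2.102]
[264.26514687 279.18364992]
[272.45258706 275.86924384]
[271.3893674  250.47899025]
```

View pics/last.png

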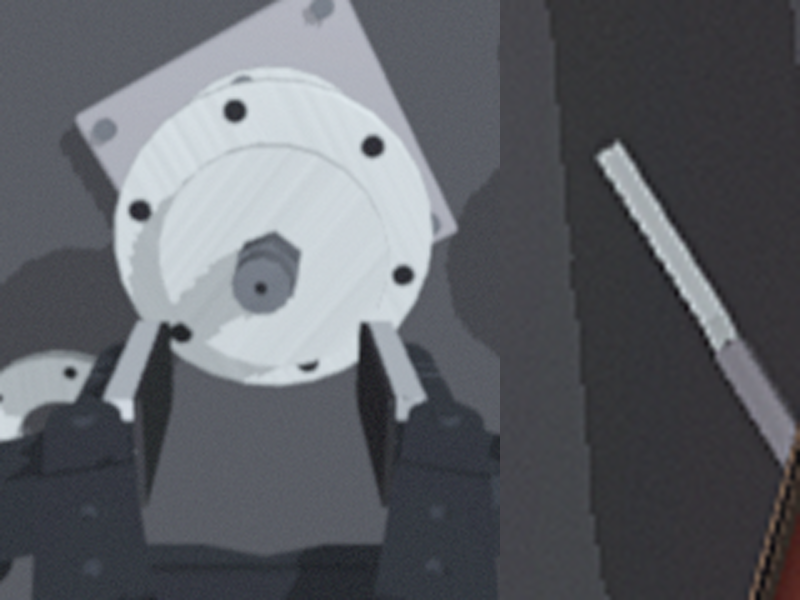

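The wrist view shows the fitting's top at (262,287), between the fingers and nearly centred. The right crop shows the bar lying flat on the bench. I descend onto the fitting.

Request:
move_arm(rows=[[0,-1,30,0,0,0,0.45],[0,0,20,0,0,0,0.45],[0,0,6,0,0,0,0.45],[0,0,3,0,0,0,0.45],[0,0,0,0,0,0,0.45]])

```text
t: 21.72
ee_pos: [0.5674, -0.0474, 0.1832]
tool_rot: [3.141, -0.0, -2.102]
contact_force: [0.4, 0.0, 1.0]
width: 0.0378
grip_force: 0.0
```

Request:
move_arm(rows=[[0,0,2,0,0,0,0.45],[0,0,0,0,0,0,0.45]])

```text
t: 21.88
ee_pos: [0.5681, -0.0479, 0.1819]
tool_rot: [-3.14, 0.001, -2.102]
contact_force: [-0.5, -0.1, 0.8]
width: 0.0383
grip_force: 0.0
```

Request:
move_arm(rows=[[0,0,0,0,0,0,0.35],[0,0,0,0,0,0,0.28],[0,0,0,0,0,0,0.24],[0,0,0,0,0,0,0.2],[0,0,0,0,0,0,0.15]])

```text
t: 22.3
ee_pos: [0.567, -0.0475, 0.1817]
tool_rot: [3.141, 0.0, -2.102]
contact_force: [-4.9, 2.3, 7.5]
width: 0.0169
grip_force: 58.5
```

Request:
move_arm(rows=[[0,0,0,0,0,0,0.12],[0,0,0,0,0,0,0.12],[0,0,0,0,0,0,0.12]])

```text
t: 22.55
ee_pos: [0.567, -0.0475, 0.1817]
tool_rot: [3.141, 0.0, -2.102]
contact_force: [-4.5, 2.2, 8.9]
width: 0.0167
grip_force: 58.5
```

Request:
move_arm(rows=[[0,0,-2,0,0,0,0.1],[0,0,-3,0,0,0,0.1],[0,0,-4,0,0,0,0.1],[0,0,0,0,0,0,0.1]], newtons=80)

```text
t: 22.88
ee_pos: [0.5677, -0.048, 0.1904]
tool_rot: [-3.141, 0.0, -2.102]
contact_force: [0.5, -0.2, -6.9]
width: 0.0159
grip_force: 77.6
```

Request:
move_arm(rows=[[0,0,-5,0,0,0,0.1],[0,0,-10,0,0,0,0.1],[0,0,0,0,0,0,0.1],[0,0,0,0,0,0,0.1]])

```text
t: 23.22
ee_pos: [0.5681, -0.048, 0.2059]
tool_rot: [-3.14, 0.001, -2.102]
contact_force: [-0.0, -0.2, -6.9]
width: 0.0161
grip_force: 77.9
```

```bash
python3 - <<'E'
from h import *
c=cam('top'); S=lambda x,y:(x/1.5625,y/1.5625)
p=np.array([onz(c,S(*q),.018)[:2] for q in[(497,256),(587,271),(573,364),(480,347)]]); print(p.mean(0),[np.linalg.norm(p[i]-p[i-1]) for i in range(4)])
# heading of +x (bolt side): top edge midpoint minus bottom edge midpoint
d=(p[0]+p[1]-p[2]-p[3])/2; print(np.degrees(np.arctan2(d[1],d[0])))
for q in[(510,267),(541,272),(566,277)]: print(onz(c,S(*q),.041)[:2])
E
python3 rel.py .475 -.296 .25; python3 -c "
from h import *
s=manip.sense();print(s['contact_force'],s['moment'])"
```

```text
[ 0.48851804 -0.29655812] [np.float64(0.17381825803128137), np.float64(0.16933969054733347), np.float64(0.17539934721780318), np.float64(0.17268333607144476)]
-11.952626461470796
[ 0.56507887 -0.25144672]
[ 0.55453492 -0.30772876]
[ 0.544273   -0.35284593]
[ 0.5681 -0.048   0.2059] [-3.140e+00  1.000e-03 -2.102e+00] tool mm [260.9 -45.5 -44.2]
[-0.03773051 -0.17332303 -6.94634676] [-0.07300158 -0.05224155 -0.01817671]
```

The plug is out, and the pull of 6.9 N puts it at about 0.7 kg. I carry it to the tray at (0.475,-0.294).

Request:
move_arm(rows=[[0,0,-10,0,0,0,0.1],[20,-3,-5,0,0,0,0.1],[32,-5.5,0,0,0,0,0.1],[32,-5.5,0,0,0,0,0.1],[32,-5.5,0,0,0,0,0.1]])

```text
t: 23.63
ee_pos: [0.5251, -0.1587, 0.2207]
tool_rot: [-3.141, -0.0, -2.101]
contact_force: [0.2, 0.5, -6.6]
width: 0.0158
grip_force: 78.0
```

Request:
move_arm(rows=[[32,-5.5,0,0,0,0,0.1],[32,-5.5,0,0,0,0,0.1],[32,-5.5,0,0,0,0,0.1],[28,-5.5,0,0,0,0,0.1],[20,-4,0,0,0,0,0.1]])

```text
t: 24.05
ee_pos: [0.4739, -0.2975, 0.2206]
tool_rot: [-3.141, -0.001, -2.104]
contact_force: [0.3, -0.1, -7.4]
width: 0.0159
grip_force: 78.0
```

Request:
move_arm(rows=[[0,0,0,0,0,0,0.1],[0,0,0,0,0,0,0.1],[0,0,0,0,0,0,0.1]])

```text
t: 24.3
ee_pos: [0.4749, -0.2947, 0.2202]
tool_rot: [3.141, 0.0, -2.103]
contact_force: [0.3, 1.2, -6.6]
width: 0.0159
grip_force: 78.0
```

```bash
python3 rel.py .475 -.294 .060 -2.1
```

```text
[ 0.4749 -0.2947  0.2202] [ 3.141  0.    -2.103] tool mm [ -0.6   0.3 160.2]
turn [ 0.     0.    -0.003]
```

Request:
move_arm(rows=[[0,0,35,0,0,0,0.1],[0,0,35,0,0,0,0.1],[0,0,35,0,0,0,0.1],[0,0,30,0,0,0,0.1],[0,0,15,0,0,0,0.1]])

```text
t: 24.72
ee_pos: [0.4736, -0.2924, 0.0666]
tool_rot: [3.137, 0.001, -2.101]
contact_force: [-0.8, 0.5, -7.3]
width: 0.0156
grip_force: 78.0
```

Request:
move_arm(rows=[[0,0,8,0,0,0,0.1],[0,0,0,0,0,0,0.1],[0,0,0,0,0,0,0.1],[0,0,3,0,0,0,0.1],[0,0,0,0,0,0,0.1]])

```text
t: 25.13
ee_pos: [0.4758, -0.2955, 0.0601]
tool_rot: [-3.139, -0.0, -2.102]
contact_force: [-0.2, 0.1, -7.2]
width: 0.0158
grip_force: 78.1
```

Request:
move_arm(rows=[[0,0,2.5,0,0,0,0.1],[0,0,0,0,0,0,0.1]])

```text
t: 25.3
ee_pos: [0.4751, -0.2953, 0.0568]
tool_rot: [-3.141, -0.0, -2.102]
contact_force: [-0.1, -0.2, -6.8]
width: 0.0157
grip_force: 78.1
```

Request:
move_arm(rows=[[0,0,2,0,0,0,0.1],[0,0,0,0,0,0,0.1]])

```text
t: 25.47
ee_pos: [0.4749, -0.2951, 0.0544]
tool_rot: [3.142, 0.0, -2.102]
contact_force: [0.2, -0.2, -7.6]
width: 0.0156
grip_force: 78.1
```

Request:
move_arm(rows=[[0,0,2,0,0,0,0.1],[0,0,2,0,0,0,0.1],[0,0,0,0,0,0,0.1]])

```text
t: 25.72
ee_pos: [0.4746, -0.2949, 0.05]
tool_rot: [3.141, 0.0, -2.102]
contact_force: [0.3, 0.1, -6.7]
width: 0.0161
grip_force: 78.1
```

Request:
move_arm(rows=[[0,0,2,0,0,0,0.1],[0,0,0,0,0,0,0.1]])

```text
t: 25.88
ee_pos: [0.4747, -0.295, 0.0481]
tool_rot: [3.141, 0.0, -2.102]
contact_force: [-0.8, 0.7, -6.5]
width: 0.0157
grip_force: 78.1
```

Request:
move_arm(rows=[[0,0,1.5,0,0,0,0.1],[0,0,0,0,0,0,0.1]])

```text
t: 26.05
ee_pos: [0.4748, -0.295, 0.0467]
tool_rot: [3.141, 0.0, -2.102]
contact_force: [-0.0, -0.5, -7.7]
width: 0.0156
grip_force: 78.1
```

Request:
move_arm(rows=[[0,0,1,0,0,0,0.1],[0,0,0,0,0,0,0.1]])

```text
t: 26.22
ee_pos: [0.4749, -0.295, 0.0459]
tool_rot: [3.141, 0.0, -2.102]
contact_force: [-0.7, 0.3, -6.7]
width: 0.0155
grip_force: 78.1
```

Request:
move_arm(rows=[[0,0,1,0,0,0,0.1],[0,0,0,0,0,0,0.1]])

```text
t: 26.38
ee_pos: [0.475, -0.2951, 0.045]
tool_rot: [-3.141, -0.0, -2.102]
contact_force: [-0.0, 0.0, -6.3]
width: 0.0156
grip_force: 78.6
```

Request:
move_arm(rows=[[0,0,1,0,0,0,0.1],[0,0,0,0,0,0,0.1]])

```text
t: 26.55
ee_pos: [0.475, -0.2952, 0.0447]
tool_rot: [-3.141, -0.0, -2.102]
contact_force: [-3.2, 1.6, 3.6]
width: 0.0158
grip_force: 80.0
```

Request:
move_arm(rows=[[0,0,1,0,0,0,0.1],[0,0,0,0,0,0,0.1]])

```text
t: 26.72
ee_pos: [0.475, -0.2952, 0.0445]
tool_rot: [-3.141, -0.0, -2.102]
contact_force: [-5.4, 3.0, 13.1]
width: 0.016
grip_force: 81.5
```

Request:
move_arm(rows=[[0,0,-1.3,0,0,0,0.15],[0,0,0,0,0,0,0.18],[0,0,0,0,0,0,0.2],[0,0,0,0,0,0,0.23],[0,0,0,0,0,0,0.27]], newtons=20)

```text
t: 27.13
ee_pos: [0.4747, -0.2949, 0.0441]
tool_rot: [3.141, 0.0, -2.102]
contact_force: [-1.3, 0.3, -1.5]
width: 0.0229
grip_force: 1.0
```

Request:
move_arm(rows=[[0,0,0,0,0,0,0.35],[0,0,0,0,0,0,0.45],[0,0,0,0,0,0,0.5],[0,0,-10,0,0,0,0.5],[0,0,-25,0,0,0,0.5]])

```text
t: 27.55
ee_pos: [0.4735, -0.294, 0.0778]
tool_rot: [3.137, 0.001, -2.102]
contact_force: [0.2, -0.2, 0.6]
width: 0.0426
grip_force: 0.0
```

Request:
move_arm(rows=[[0,0,-35,0,0,0,0.5],[0,0,-35,0,0,0,0.5],[0,0,-35,0,0,0,0.5],[0,0,0,0,0,0,0.5],[0,0,0,0,0,0,0.5]])

```text
t: 27.97
ee_pos: [0.4764, -0.2962, 0.1872]
tool_rot: [-3.136, -0.001, -2.102]
contact_force: [0.7, -0.0, 0.3]
width: 0.0427
grip_force: 0.0
```

```bash
python3 - <<'E'
from h import *
s=manip.sense(); print(s['t'],np.round(s['ee_pos'],4),np.round(s['contact_force'],1),s['width'])
c=cam('wrist',s); im=manip.get_image('wrist'); cv2.imwrite('pics/end_w.png',im)
b=manip.get_image('side'); cv2.imwrite('pics/end_s.png',b)
# upright check: dark fitting top vs. expected pixel for an upright plug at the release point
P=np.array([.475,-.2952,.053]); e=proj(c,P); print('expect fitting top',e, 'head c',proj(c,P-[0,0,.026]))
g=cv2.cvtColor(im,cv2.COLOR_BGR2GRAY)
x,y=map(int,e); h=24; w=g[y-h:y+h,x-h:x+h]
k,l,st,ce=cv2.connectedComponentsWithStats((w<130).astype(np.uint8)); print([(st[i].tolist(),(ce[i]+[x-h,y-h]).round(1).tolist()) for i in range(1,k) if st[i,4]>60])
h=40; w=cv2.resize(g[y-h:y+h,x-h:x+h],(40,40),interpolation=cv2.INTER_AREA)
print('\n'.join(''.join(' .:-=+*#%@'[v*10//256] for v in r) for r in w))
E
```

```text
27.9667 [ 0.4764 -0.2962  0.1872] [ 0.7 -0.   0.3] 0.042681942065266
expect fitting top [258.27831624 186.01895007] head c [258.16030739 180.3839024 ]
[([21, 12, 18, 21, 303], [263.2, 184.2])]<stdin>:11: RuntimeWarning: overflow encountered in scalar multiply
Traceback (most recent call last):
OverflowError: Python integer 256 out of bounds for uint8
```

```bash
python3 - <<'E'
from h import *
b=manip.get_image('side'); t=manip.get_image('top')
for n,im in(('side',b),('top',t)):
    c=cam(n); e=proj(c,[.4715,-.293,.04]); print(n,'pred fitting top/base',proj(c,[.4715,-.293,.053]),proj(c,[.4715,-.293,.027]))
    x,y=map(int,e); h=13; w=cv2.cvtColor(im,cv2.COLOR_BGR2GRAY)[y-h:y+h,x-h:x+h]
    print(x-h,y-h); print('\n'.join(''.join(' .:-=+*#%@'[int(v)*10//256] for v in r) for r in w))
E
```

```text
side pred fitting top/base [261.21561589 290.14129336] [260.98410654 294.87200189]
248 279
%%%%%%%%%%%%%%%%%%%%%%%%%%
%%%%%%%%%%%%###%%%%%%%%%%%
%%%%%%%%##################
%%%%%%####################
%%%%#####################*
%%########################
%%#########****###########
%#########*+===*#######***
#########*+=---=+*********
#########*=----==+***+++++
#%#######+==-----+++++++++
########*+=-===--=++++++++
########*=--=----=++++++**
########*=-------=++++**##
########*=-------=+++**###
#########+=-----=++***####
#########*+-----+**#######
%#########*+===+*#########
############***###########
##########################
##########################
##########################
##########################
#########################*
%#######################**
%%#####################***
top pred fitting top/base [343.14386375 202.72165255] [341.44759797 203.45619472]
329 190
%%%%%%%%#%@@@@@@%%%%%@+ ..
%%%%%%%#####@@@@@@%%%@= ..
%%%%@@%######@@@@@@@@@= ..
%%#%@@@######@@@@@@@@@= ..
%#%@@@@######@@@@@@@@@*...
#%@@@@@#######@@@@@@@@#:..
*@@@@@@#######@@@@@@@@#:..
%@@@@@@########@@@@@@@#:..
@@@@@@@########@@@@@@%-...
@@@@@@@%####*++@@@@@@+..::
@@@@@@@%##+=-====@@@@=..::
@@@@@@@@%-:-=====@@@#:..::
@@@@@@@@%-.==-:==+#+:..:::
@@@@@@@@%-.===-==%+..:::::
@@@@@@@@@+:-=====+:..:::::
@@@@@@@@@*---===:...::::::
@@@@@@@@@@%=-=*-..:.::::::
@@@@@@@@@@@@#@#:.:::::::::
@@@@@@@@@@@@@#:..:::::::::
@@@@@@@@@@@@*:..::::::::::
#%@@@@@@@@@*:..:::::::::::
@#@@@@@@@@%-..::::::::::::
@%%@@@@@@%-..:::::::::::::
@@%%@@@@%-..::::::::::::::
@@@%%@@@=...::::::::::::::
@@@@@@@+..::::::::::::::::
```

```bash
python3 -c "
from station import manip
print(manip.sign_off())"
```

```text
the job is handed in; nothing more can be done
None
```

The plug was levered loose and set down upright in the parts tray, the bar lies flat on the bench, and the job was handed in at about 28 s; no verdict was returned.

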